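# Read a reference vial in the bench photometer

### The arm

A 6-joint arm with a two-finger parallel gripper is mounted at the origin on the work surface. World frame = base frame: x ahead of the robot, y to its left, z up, the work surface at z = 0. Lengths are in mm, angles in rad, forces in N, time in s.
With the tool pointing down it reaches from about 150 to 775 mm from the base axis. Payload 6.1 kg.
Tool frame: the origin (TCP) lies between the finger pads; the fingertips stand 14 mm ahead of it and the grasp point (between the pads) lies 5 mm behind it; z points along the fingers, y is the direction in which the jaws open and shut (so a half turn about z gives the same grasp; the last joint's range is limited). The gripper opens to 85 mm and grips with 20 to 120 N. Pads are 22 mm wide; open, the fingers measure 114 mm over their backs; the gripper's body (76 mm by 85 mm) begins 54 mm behind the grasp point. The pads swing forward as they close: fully open they stand 13 mm farther back than shut.
Start: joints at [-1.184, 0.126, -0.04, 1.405, 0, 1.571], TCP at [198.036, -486.199, 245.295] pointing down, gripper open.
Joint ranges: [-2.72, 2.72], [-0.95, 1.95], [-1.27, 1.35], [-1.78, 2.02], [-1.46, 1.47], [-3.14, 3.14]. Speed limits (rad/s): [2.39, 2.39, 3.01, 3.14, 3.14, 3.14].

### API

Orientations are given as [roll, pitch, yaw] about the fixed x, y, z axes, in that order (R = Rz(yaw) Ry(pitch) Rx(roll)).
In Python, from station import r, read_camera, camera_model, job gives the robot as it stands. The module is installed in compiled form; this text tells all that it offers.
- The arm moves only by the tool drive_tool, never from a script. Its argument "increments" is a list of rows, each a list of 4 numbers: the shift along the tool's x, y, z in units of 25 mm (1.0 is 25 mm), then the turn about the tool's z in units of 6 degrees (1.0 is 6 degrees). In form: [[dx, dy, dz, yaw], ...]. A call has 1 to 8 rows; each row shifts and turns the commanded pose from where the row before left it, along the tool's axes as they then stand; what a row does not reach is not made up. A row lasts 1/10 s, in which the tool goes at most 50 mm and 8.59 degrees, less where a joint would pass 70% of its speed; a pose out of reach is approached as far as the arm can. A call is refused whole if a number of a shift passes 1 or a number of a turn 1, either way. A call with a gripper value outside its range is refused whole. "gripper" is the opening, from 0 (shut) to 1 (fully open), set as the call begins (left out, the last holds). The fingers move at their own pace and stop on an object; the grip force is fixed at half the most. Time passes only in rows, so rows that do not move let the fingers close. It gives the time, the measured TCP pose, the force and the opening at its end, in the units of the state.
- r.read_state(): the state, without advancing time (a new reading comes with each control period).
- read_camera(name): name is "scene" or "top" or "wrist"; returns (picture, depth): 480x640x3 uint8, blue, green, red; 480x640 float32, mm along the optical axis (not along the pixel's ray), 0 where there is no reading.
- camera_model(name): a dict with "fx", "fy", "cx", "cy" (pixels), "R" (3x3) and "t" (3): a world point X has camera coordinates R X + t; the wrist camera has in their place "mount" (4x4, takes a point from camera to tool coordinates, whose origin is the TCP and whose axes are the flange's). Camera axes: x right, y down, z forward; pixel columns grow to the right and rows downward; lengths in mm; the calibration is good to about 2 mm. The wrist camera is an equidistant fisheye: a pixel r from the principal point sees the ray r / f radians off the axis. A picture is of the moment at which its call begins: read the wrist's pose just before it. camera_model takes no time and is no camera call.
- job.hand_in(): hands the job in, once; it reports no verdict.
The state is a dict: "time": time; "joint_pos": joint angles; "qvel": joint speeds; "tau": joint torques, N m; "tcp_pos": TCP position; "tool_rot": TCP orientation; "wrist_force": force on the tool from outside, world axes, zero at the start; "moment": the same for the moment, N m; "opening": finger opening in mm.
Only numpy, scipy, OpenCV 4.12 (cv2) and the standard library are available. Lean on these libraries where they do the work, as an engineer would, in place of code of your own. Each camera call takes 0.05 s, during which the arm holds its last target.

### The job

Take the blue-capped vial out of the rack, lower it gently (do not drop it) fully home into the open well of the white photometer, and let go of it while the shutter is still closed. Then take the red knob and pull the shutter rod straight up, without forcing it sideways, until the whole green ring stands clear of the dark collar but the red ring below it is still hidden, and finish holding it there, still gripped: the rod falls shut if released. Do not pull the rod out, and leave everything else where it is.

Things in the scene. Friction and masses are not known exactly. Their poses are not given: they have to be found in the camera images.
- photometer: white bench photometer with a blue band around it, fixed to the table, 140 mm (own x) x 200 mm (own y) x 80 mm high. Origin: centre of its underside; z up. Its top carries, at own (0, -50) mm, the open round well, and at own (0, +50) mm the shutter collar with the rod; a flat display lies between them.
- well_mouth (a point): centre of the well's mouth, level with the photometer's flat top (80 mm above the table). The well is vertical, 27 mm in diameter with a square edge, 40 mm deep
- well_floor (a point): centre of the well's floor, 40 mm above the table; a vial fully home has its underside here and stands 45 mm proud of the photometer's top
- collar_top (a point): centre of the top face of the dark square collar (24 x 24 mm, 20 mm high, on the photometer's top, so its top is 100 mm above the table); the vertical bore, 16 mm in diameter, goes down through it for 88 mm. The rod's underside-of-knob rests on this face when the shutter is closed
- shutter_rod: loose steel shutter rod with a red knob, hanging upright in the collar's bore, about 0.1 kg. Origin: centre of the knob's flat underside, z up. Knob: upright cylinder 26 mm in diameter, 24 mm high (own z 0 to 24 mm). Shank: 14 mm in diameter, own z 0 to -75 mm. No spring: only its weight closes it
- green_ring (a point): on the rod's axis, at the lower edge of its green ring, 31 mm below the knob's underside (the ring reaches up to 25 mm below). A red ring runs from 47 to 53 mm below the knob. Both are hidden in the bore at first; the green ring is wholly clear when the rod is raised 31 mm, the red ring begins to show at 47 mm
- rack: blue rack fixed to the table, 60 mm (own x) x 210 mm (own y) x 40 mm high, one row of four vertical holes along its own y at -75, -25, 25 and 75 mm, 26 mm in diameter, 28 mm deep (floor 12 mm above the table). Origin: centre of the underside
- vial_blue: vial with a blue cap, the one to be read: closed upright cylinder 24 mm in diameter throughout, its foot tapering to 16 mm over the lowest 7 mm, 85 mm high, about 45 g; clear glass with a white filling below, cap on the top 20 mm. Origin: centre of its underside; z up to the cap. Starts in one of the rack's holes, 57 mm proud of the rack's top
- vial_white: same vial with a white cap, standing in another rack hole; leave it there
- vial_yellow: same vial with a yellow cap, standing in another rack hole; leave it there
- wash_bottle: white squeeze bottle with a pointed spout, 64 mm in diameter, 215 mm high, a bystander. Origin: centre of the underside
- amber_bottle: amber bottle with a blue cap, 70 mm in diameter, 150 mm high, a bystander. Origin: centre of the underside
- tub: open white tub, 84 mm in diameter, 55 mm high, a bystander. Origin: centre of the underside
- spatula: slim steel lab spatula 180 mm long lying on the table, a bystander. Origin: underneath its middle
- dish: aluminium weighing dish 90 mm across, 16 mm high, a bystander. Origin: centre of the underside

How it is judged:
By the outcome, as a careful person would: the job done as asked, in the order asked, and still so for the second after the job is handed in, while the arm keeps its last pose, push and grip.
It also fails if it takes over 51 s, if anything falls off the work surface, if the arm or the gripper's body presses on something with over 40 N, if the wrist force passes 120 N, or if a joint passes its speed limit or range.

## Working session

There is one attempt and no reset: what is moved stays moved. The work goes in short steps, Python scripts to look and compute and a tool call to move; the robot and the scene stay as the last step left them, time stands still between calls to the robot, and variables do not carry over. Pictures are saved under pics/ and viewed, and the job is handed in when it is done.

Besides the shell and the picture viewer there is one more tool, called after "Call:" by a JSON object that holds its "name" and its "arguments", one argument or row to a line. drive_tool: Moves the arm, as the interface text tells. Its arguments: {"type":"object","properties":{"increments":{"type":"array"},"gripper":{"type":"number"}},"required":["increments"]}

```bash
ls; mkdir -p pics; python3 - <<'E'
from station import r, read_camera, camera_model, job
import cv2,numpy as np
for n in ["scene","top","wrist"]:
    p,d=read_camera(n); cv2.imwrite(f"pics/{n}0.png",p); np.savez(f"pics/{n}0.npz",p=p,d=d)
    m=camera_model(n); print(n,{k:np.round(np.array(v),3).tolist() for k,v in m.items()}, (d>0).mean())
print(r.read_state())
E
```

```text
pics
scene {'fx': 453.414, 'fy': 453.414, 'cx': 324.138, 'cy': 239.415, 'R': [[0.815, 0.58, -0.003], [0.472, -0.666, -0.578], [-0.337, 0.469, -0.816]], 't': [-510.097, -268.784, 1258.948]} 0.9958072916666667
top {'fx': 599.458, 'fy': 599.458, 'cx': 316.504, 'cy': 231.188, 'R': [[0.019, -1.0, -0.001], [-0.983, -0.018, -0.181], [0.181, 0.004, -0.984]], 't': [-19.081, 620.305, 1445.549]} 0.9958821614583333
wrist {'fx': 371.648, 'fy': 371.648, 'cx': 320.307, 'cy': 237.549, 'mount': [[0.0, -0.963, -0.269, 68.666], [1.0, -0.0, 0.001, -0.746], [-0.001, -0.269, 0.963, -130.855], [0.0, 0.0, 0.0, 1.0]]} 0.9829524739583333
{'time': 0.15, 'joint_pos': array([-1.18399057e+00,  1.26244917e-01, -4.03545458e-02,  1.40538034e+00,
       -3.01637200e-05,  1.57076788e+00]), 'qvel': array([-0.00040254, -0.00197969,  0.00372779, -0.00168733, -0.00029019,
       -0.00102185]), 'tau': array([-2.26673183e-04, -4.36274636e+01,  3.53150046e+01,  1.35427195e-02,
        7.37663277e-05,  3.42312077e-06]), 'tcp_pos': array([ 197.93214613, -485.95325739,  244.71534276]), 'tool_rot': array([-3.14040917e+00,  3.01300377e-05,  3.86834231e-01]), 'wrist_force': array([-0.76110673, -0.52904538, -0.54771959]), 'moment': array([0.03185484, 0.00748593, 0.02245501]), 'opening': 85.4560637061759}
```

View pics/scene0.png

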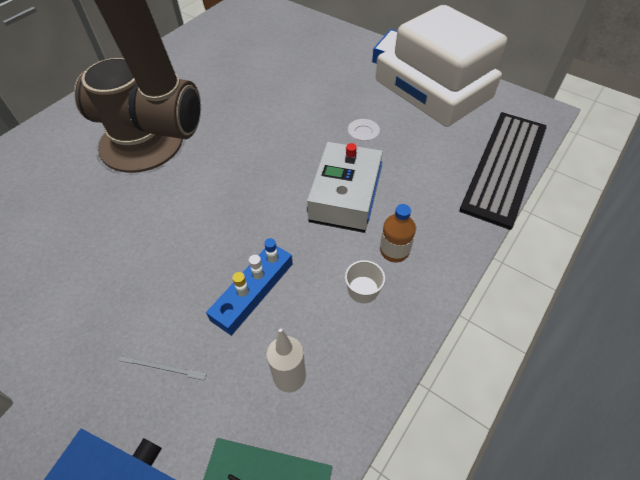

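View pics/top0.png

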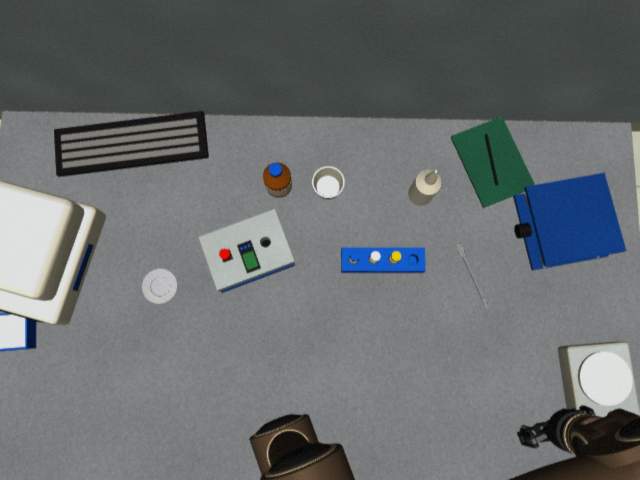

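View pics/wrist0.png

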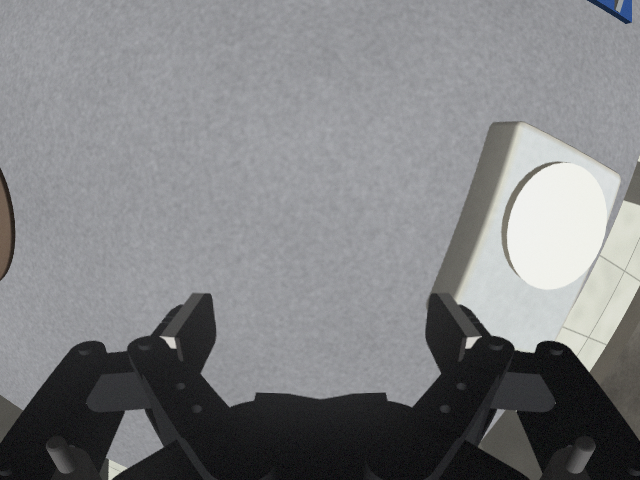

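The scene view shows the rack with blue (270,244), white and yellow caps and the photometer with the red knob (351,150) and well (342,190). In the top view the blue vial is at (353,259), the well at (265,242) and the knob at (225,254).

```bash
cat > h.py <<'E'
import numpy as np,cv2
from station import r, read_camera, camera_model, job
def cloud(n,d):
    m=camera_model(n);v,u=np.mgrid[:480,:640]
    P=np.stack([(u-m['cx'])/m['fx']*d,(v-m['cy'])/m['fy']*d,d],-1)
    W=(P-np.array(m['t']))@np.array(m['R']); W[d<=0]=np.nan; return W
def plane(n,uv,z):
    m=camera_model(n);R=np.array(m['R']);t=np.array(m['t']);o=-R.T@t
    d=R.T@np.array([(uv[0]-m['cx'])/m['fx'],(uv[1]-m['cy'])/m['fy'],1]); return o+d*(z-o[2])/d[2]
E
python3 - <<'E'
from h import *
np.set_printoptions(precision=1,suppress=True)
for n in ["scene","top"]:
    z=np.load(f"pics/{n}0.npz");p,d=z['p'],z['d'];W=cloud(n,d);H=cv2.cvtColor(p,cv2.COLOR_BGR2HSV)
    h,s,v=H[...,0],H[...,1].astype(int),H[...,2]
    print(n,"table z",np.nanmedian(W[300:400,250:400,2]))
    Z=W[...,2]
    def rep(name,mask):
        k,l,st,c=cv2.connectedComponentsWithStats(mask.astype(np.uint8))
        for i in range(1,k):
            if st[i,4]>15:
                w=W[l==i]; print(name,c[i],st[i,4],"med",np.nanmedian(w,0),"zmin/max",np.nanpercentile(w[:,2],[2,98]))
    rep("red",((h<6)|(h>174))&(s>150)&(v>100))
    X,Y=W[...,0],W[...,1]
    rep("vialtops",(Z>90)&(Z<105)&(X>330)&(X<520)&(Y<0)&(Y>-200))
    rep("top80",(np.abs(Z-80)<4)&(X>300)&(X<700)&(Y>0)&(Y<400))
    # rack top
    m=(np.abs(Z-40)<5)&(h>105)&(h<120)&(s>150)&(X>300)&(Y<60)&(Y>-300)
    k,l,st,c=cv2.connectedComponentsWithStats(m.astype(np.uint8));i=1+np.argmax(st[1:,4]);w=W[l==i]
    q=cv2.minAreaRect(w[:,:2].astype(np.float32));print("rack",q,cv2.boxPoints(q))
    # well
    m=(v<70)&(np.abs(X-460)<200)&(Y>30)&(Y<300)
    rep("dark",m)
E
```

```text
scene table z 0.5526461371985524
red [350.8 146.8] 60 med [554.4 209.2 123.7] zmin/max [119.8 125.9]
top80 [345.8 178.2] 3389 med [579.8 152.2  80.2] zmin/max [77.  83.5]
rack ((560.9349365234375, -176.30813598632812), (62.29927444458008, 209.72610473632812), 0.9361687898635864) [[ 528.1  -72. ]
 [ 531.5 -281.7]
 [ 593.8 -280.6]
 [ 590.4  -71. ]]
dark [349.9 159.7] 48 med [559.4 200.7  91.3] zmin/max [ 81.6 100.8]
dark [340.7 173.9] 130 med [568.5 156.6  82.6] zmin/max [79.9 84.9]
dark [333.4 225. ] 143 med [603.1  69.8   6.3] zmin/max [-0.4 13.3]
top table z -0.3106935005284342
red [224.2 253.6] 91 med [550.4 210.9 123.3] zmin/max [117.  130.1]
top80 [246.1 249.6] 3450 med [567.3 164.   79.9] zmin/max [76.3 83.6]
rack ((554.594970703125, -176.65960693359375), (59.45748519897461, 208.3490447998047), 0.975521981716156) [[ 523.1  -73. ]
 [ 526.6 -281.3]
 [ 586.1 -280.3]
 [ 582.5  -72. ]]
dark [265.2 242.4] 58 med [591.9 121.9  40.4] zmin/max [31.9 56. ]
dark [247.9 254.5] 174 med [563.2 159.9  81.8] zmin/max [76.1 87.6]
dark [228.3 258.3] 16 med [541.4 201.9 100.5] zmin/max [ 90.8 110.2]
```

Call:
{"name": "drive_tool", "arguments": {
  "increments": [
    [0,0,0,-1],
    [0,0,0,-1],
    [0,0,0,-1],
    [0,0,0,-1],
    [0,0,0,-1],
    [0,0,0,-1],
    [0,0,0,-1],
    [0,0,0,-1]
  ],
  "gripper": 1
}}

```text
time: 0.95
tcp_pos: [198.0, -486.0, 245.0]
tool_rot: [-3.141, -0.001, 1.229]
wrist_force: [0.5, -0.1, -0.8]
opening: 85.2
```

Call:
{"name": "drive_tool", "arguments": {
  "increments": [
    [0,0,0,-1],
    [0,0,0,-1],
    [0,0,0,-1],
    [0,0,0,-0.31],
    [0,0,0,0]
  ]
}}

```text
time: 1.45
tcp_pos: [198.0, -486.1, 245.0]
tool_rot: [-3.141, -0.001, 1.571]
wrist_force: [0.4, 0.0, 0.0]
opening: 85.3
```

Call:
{"name": "drive_tool", "arguments": {
  "increments": [
    [0.5,0.5,0,0],
    [0.8,0.7,0,0],
    [0.8,0.7,0,0],
    [0.8,0.7,0,0],
    [0.8,0.7,0,0],
    [0.8,0.7,0,0],
    [0.8,0.7,0,0],
    [0.8,0.7,0,0]
  ]
}}

```text
time: 2.25
tcp_pos: [333.5, -332.7, 245.2]
tool_rot: [-3.142, -0.0, 1.57]
wrist_force: [0.7, -0.9, -0.5]
opening: 85.7
```

Call:
{"name": "drive_tool", "arguments": {
  "increments": [
    [0.8,0.7,0,0],
    [0.8,0.7,0,0],
    [0.8,0.7,0,0],
    [0.8,0.7,0,0],
    [0.8,0.7,0,0],
    [0.8,0.7,0,0],
    [0.8,0.7,0,0],
    [0.8,0.7,0,0]
  ]
}}

```text
time: 3.05
tcp_pos: [473.5, -172.7, 245.2]
tool_rot: [-3.141, -0.0, 1.57]
wrist_force: [-0.8, -0.4, -0.3]
opening: 85.5
```

Call:
{"name": "drive_tool", "arguments": {
  "increments": [
    [0.8,0.8,0,0],
    [0.8,0.8,0,0],
    [0.8,0.8,0,0],
    [0.5,0.5,0,0],
    [0,0.42,0,0],
    [0,0,0,0],
    [0,0,0,0]
  ]
}}

```text
time: 3.75
tcp_pos: [555.6, -101.8, 245.1]
tool_rot: [-3.141, 0.0, 1.57]
wrist_force: [0.1, -1.0, 0.2]
opening: 85.0
```

```bash
cat >> h.py <<'E'
def wrist():
    s=r.read_state();p,d=read_camera("wrist");return s,p,d
def wray(uv,s):
    from scipy.spatial.transform import Rotation as Ro
    m=camera_model("wrist");M=np.array(m['mount'])
    uv=np.atleast_2d(np.asarray(uv,float));x=(uv[:,0]-m['cx'])/m['fx'];y=(uv[:,1]-m['cy'])/m['fy'];a=np.hypot(x,y)+1e-12
    dc=np.stack([np.sin(a)*x/a,np.sin(a)*y/a,np.cos(a)],-1)
    R=Ro.from_euler('xyz',s['tool_rot']).as_matrix()
    return R@M[:3,3]+s['tcp_pos'], dc@M[:3,:3].T@R.T, dc
def wplane(uv,z,s):
    o,d,_=wray(uv,s);return o+d*((z-o[2])/d[:,2])[:,None]
def wcloud(D,s):
    v,u=np.mgrid[:480,:640];o,d,dc=wray(np.stack([u.ravel(),v.ravel()],-1),s)
    D=D.ravel();W=o+d*(D/dc[:,2])[:,None];W[D<=0]=np.nan;return W.reshape(480,640,3)
E
python3 - <<'E'
from h import *
s,p,d=wrist();cv2.imwrite("pics/w1.png",p);np.savez("pics/w1.npz",p=p,d=d,**{k:s[k] for k in ('tcp_pos','tool_rot')})
print(s['tcp_pos'],s['tool_rot'],s['joint_pos'],s['time'])
E
```

```text
[ 555.55274082 -101.82360972  245.12403596] [-3.14086871e+00  2.07304034e-04  1.57019103e+00] [-1.81105074e-01  2.02591242e-01  5.13582723e-02  1.42023832e+00
 -3.33899238e-04  1.39029674e+00] 3.75
```

View pics/w1.png

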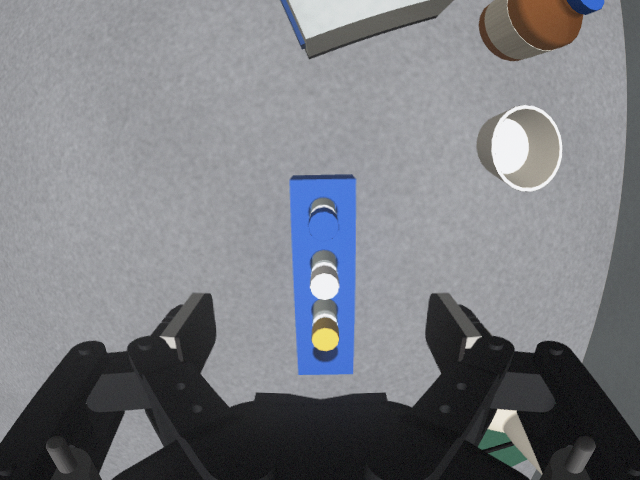

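The wrist view shows blue cap centre ~(323,223), white (324,286) and yellow (325,340).

```bash
python3 - <<'E'
from h import *
np.set_printoptions(precision=1,suppress=True)
s=np.load("pics/w1.npz");p,d=s['p'],s['d'];W=wcloud(d,s)
H=cv2.cvtColor(p,cv2.COLOR_BGR2HSV)
print(W[223,323],W[286,324],W[340,325],W[400,30],W[185,310])
Z=W[...,2]
m=((Z>90)&(Z<104)); m[:,:250]=0;m[:,400:]=0
k,l,st,c=cv2.connectedComponentsWithStats(m.astype(np.uint8))
for i in range(1,k):
    if st[i,4]>100:
        cc,rad=cv2.minEnclosingCircle(np.argwhere(l==i)[:,::-1].astype(np.float32)); print(c[i],cc,rad,st[i],np.nanmedian(W[l==i],0),wplane([cc,c[i]],97,s))
m=(np.abs(Z-40)<4)&(H[...,0]>100)&(H[...,0]<125); w=W[m]; w=w[np.abs(w[:,0]-556)<60]
q=cv2.minAreaRect(w[:,:2].astype(np.float32));print(q,cv2.boxPoints(q))
for u,v in [(291,180),(355,178),(298,374),(353,373)]: print(wplane([u,v],40,s))
E
```

```text
[557.8 -98.7  99.5] [ 558.7 -151.1   98.8] [ 559.8 -201.4  100. ] [  46.1 -433.1    2.8] [546.4 -77.   41.9]
[323.1 224.8] (322.88775634765625, 224.29591369628906) 16.333934783935547 [309 208  30  33 745] [ 557.9 -100.1   99.2] [[ 557.8 -100.3   97. ]
 [ 558.  -100.6   97. ]]
[324.  284.2] (323.7191162109375, 284.0393371582031) 15.380341529846191 [310 269  29  31 704] [ 558.7 -149.3   99.2] [[ 558.5 -150.1   97. ]
 [ 558.7 -150.2   97. ]]
[324.9 336.5] (325.0, 336.5) 14.705541610717773 [311 322  28  29 635] [ 559.8 -198.5   99.3] [[ 559.8 -199.7   97. ]
 [ 559.7 -199.7   97. ]]
((556.93798828125, -94.73295593261719), (61.41603469848633, 374.3396911621094), 1.4643248319625854) [[ 521.5   91.6]
 [ 531.  -282.6]
 [ 592.4 -281.1]
 [ 582.9   93.2]]
[[529.1 -72.5  40. ]]
[[587.2 -70.7  40. ]]
[[ 531.  -283.1   40. ]]
[[ 591.7 -281.9   40. ]]
```

Call:
{"name": "drive_tool", "arguments": {
  "increments": [
    [0.04,0.09,0.6,0],
    [0,0,0.9,0],
    [0,0,0.9,0],
    [0,0,0.9,0],
    [0,0,0.9,0],
    [0,0,0.9,0],
    [0,0,0.9,0],
    [0,0,0.4,0]
  ]
}}

```text
time: 4.6
tcp_pos: [556.4, -100.7, 83.6]
tool_rot: [-3.139, -0.0, 1.57]
wrist_force: [-0.9, 0.6, -0.3]
opening: 85.6
```

Call:
{"name": "drive_tool", "arguments": {
  "increments": [
    [0,0,0.28,0],
    [0,0,0,0],
    [0,0,0,0]
  ]
}}

```text
time: 4.9
tcp_pos: [558.6, -100.3, 79.3]
tool_rot: [3.14, 0.0, 1.571]
wrist_force: [0.3, 0.6, 0.9]
opening: 85.4
```

```bash
python3 - <<'E'
from h import *
s,p,d=wrist();cv2.imwrite("pics/w2.png",p);print(s['tcp_pos'],s['wrist_force'])
E
```

```text
[ 558.58799918 -100.34982569   79.29816796] [0.27657062 0.62269228 0.90116895]
```

View pics/w2.png

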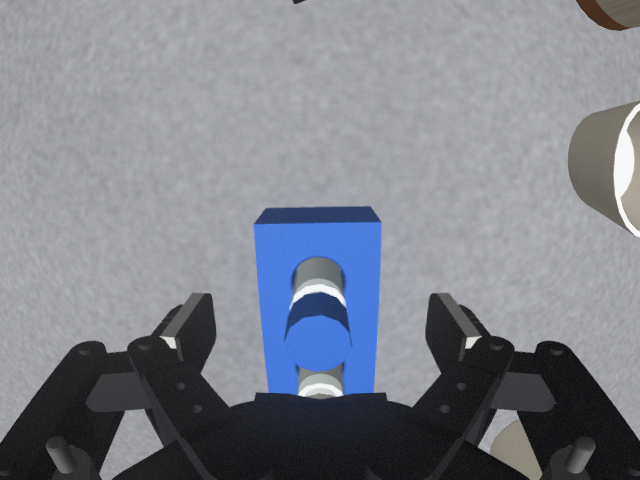

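The cap (318,338) is centred between the pads (gap centre ~320). I'll close.

Call:
{"name": "drive_tool", "arguments": {
  "increments": [
    [0,0,0,0],
    [0,0,0,0],
    [0,0,0,0],
    [0,0,0,0],
    [0,0,0,0],
    [0,0,0,0],
    [0,0,0,0],
    [0,0,0,0]
  ],
  "gripper": 0
}}

```text
time: 5.75
tcp_pos: [558.3, -100.1, 78.6]
tool_rot: [3.141, 0.0, 1.571]
wrist_force: [-1.4, -0.1, 4.2]
opening: 22.4
```

Call:
{"name": "drive_tool", "arguments": {
  "increments": [
    [0,0,0,0],
    [0,0,0,0],
    [0,0,0,0]
  ]
}}

```text
time: 6.05
tcp_pos: [558.3, -100.1, 78.6]
tool_rot: [3.141, 0.0, 1.571]
wrist_force: [-1.2, 0.4, 4.7]
opening: 22.6
```

Call:
{"name": "drive_tool", "arguments": {
  "increments": [
    [0,0,-0.3,0],
    [0,0,-0.4,0],
    [0,0,-0.4,0],
    [0,0,-0.6,0],
    [0,0,-0.8,0],
    [0,0,-0.8,0],
    [0,0,-0.8,0],
    [0,0,-0.8,0]
  ]
}}

```text
time: 6.85
tcp_pos: [558.1, -100.1, 202.4]
tool_rot: [3.141, 0.0, 1.571]
wrist_force: [0.4, -0.9, -0.7]
opening: 22.5
```

Call:
{"name": "drive_tool", "arguments": {
  "increments": [
    [0,0,-0.8,0],
    [0,0,-0.8,0],
    [0,0,0,0],
    [0,0,0,0]
  ]
}}

```text
time: 7.25
tcp_pos: [558.4, -100.1, 241.0]
tool_rot: [3.141, 0.0, 1.571]
wrist_force: [0.7, 0.1, -0.6]
opening: 22.5
```

```bash
python3 - <<'E'
from h import *
s,p,d=wrist();cv2.imwrite("pics/w3.png",p);np.savez("pics/w3.npz",p=p,d=d,**{k:s[k] for k in ('tcp_pos','tool_rot')});print(s['tcp_pos'],s['wrist_force'])
E
```

```text
[ 558.36438523 -100.11251873  240.98274301] [ 0.72628761  0.06475957 -0.57000448]
```

View pics/w3.png

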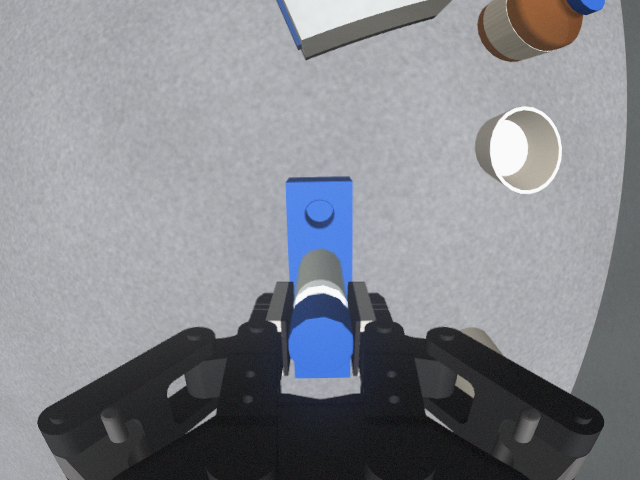

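The vial is held between the pads and clear of the rack.

Call:
{"name": "drive_tool", "arguments": {
  "increments": [
    [0.5,0.1,0,0],
    [0.8,0.1,0,0],
    [0.8,0.2,0,0],
    [0.8,0.2,0,0],
    [0.8,0.2,0,0],
    [0.8,0.2,0,0],
    [0.8,0.2,0,0],
    [0.5,0,0,0]
  ]
}}

```text
time: 8.1
tcp_pos: [588.0, 47.0, 239.4]
tool_rot: [-3.14, -0.0, 1.573]
wrist_force: [-0.3, 0.3, -0.9]
opening: 22.3
```

Call:
{"name": "drive_tool", "arguments": {
  "increments": [
    [0,0,0,-0.9],
    [0,0,0,-1],
    [0,0,0,-1],
    [0,0,0,-0.9],
    [0,0,0,0],
    [0,0,0,0]
  ]
}}

```text
time: 8.7
tcp_pos: [587.8, 45.1, 240.4]
tool_rot: [-3.141, -0.0, 1.967]
wrist_force: [0.2, -0.4, 0.3]
opening: 22.7
```

```bash
python3 - <<'E'
from h import *
s,p,d=wrist();cv2.imwrite("pics/w4.png",p);np.savez("pics/w4.npz",p=p,d=d,**{k:s[k] for k in ('tcp_pos','tool_rot')});print(s['tcp_pos'],s['tool_rot'],s['wrist_force'])
print(plane("top",(265.2,242.4),80),plane("scene",(342,190),80))
E
```

```text
[587.75688253  45.12107017 240.37733174] [-3.14082657e+00 -2.55386281e-04  1.96690634e+00] [ 0.15545496 -0.38933757  0.26238118]
[585.86612515 118.00288059  80.        ] [592.74371581 118.69629879  80.        ]
```

View pics/w4.png

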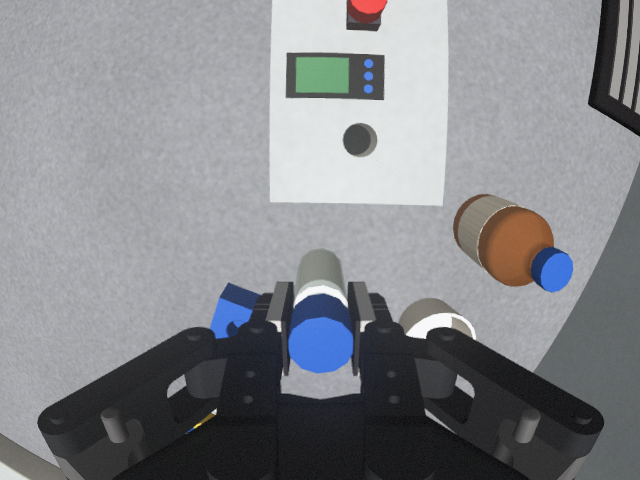

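The well is at (360,140), the photometer's front corners at (270,203) and (443,205), and the knob at the top (366,8).

```bash
cat >> h.py <<'E'
def circ(q):
    A=np.c_[2*q[:,:2],np.ones(len(q))];b=(q[:,:2]**2).sum(1);c=np.linalg.lstsq(A,b,rcond=None)[0];return c[:2],np.sqrt(c[2]+c[0]**2+c[1]**2)
def well(p,s,uv0):
    g=cv2.cvtColor(p,cv2.COLOR_BGR2GRAY);u0,v0=uv0
    m=((g<165)*255).astype(np.uint8)
    k,l,st,c=cv2.connectedComponentsWithStats(m);i=l[v0,u0]
    cn=max(cv2.findContours((l==i).astype(np.uint8),cv2.RETR_EXTERNAL,cv2.CHAIN_APPROX_NONE)[0],key=len)[:,0,:]
    q=wplane(cn,80,s);return circ(q)+(cn.min(0),cn.max(0),g[v0-25,u0])
E
python3 - <<'E'
from h import *
np.set_printoptions(precision=2,suppress=True)
s=np.load("pics/w4.npz");p=s['p'];W=wcloud(s['d'],s)
print(well(p,s,(360,140)))
print("top z",W[180,330],W[120,330])
a,b,c,dd=wplane([(270,203),(443,205),(272,20),(448,20)],80,s);print(a,b,np.linalg.norm(a-b),np.degrees(np.arctan2(*(b-a)[1::-1])))
# front edge fit
g=cv2.cvtColor(p,cv2.COLOR_BGR2GRAY);e=[]
for u in range(285,430,5):
    col=g[185:225,u].astype(int);e.append((u,185+np.argmin(np.diff(col))+.5))
q=wplane(e,80,s)[:,:2];d=np.linalg.svd(q-np.median(q,0))[2][0];print(q[::7],np.degrees(np.arctan2(d[1],d[0])))
e=[]
for v in range(20,195,5):
    row=g[v,255:290].astype(int);e.append((255+np.argmax(np.diff(row))+.5,v))
q=wplane(e,80,s)[:,:2];d=np.linalg.svd(q-np.median(q,0))[2][0];print(q[::7],np.degrees(np.arctan2(d[1],d[0])))
# axis of the held vial: cap centre
H=cv2.cvtColor(p,cv2.COLOR_BGR2HSV);m=((H[...,0]>100)&(H[...,0]<125)&(H[...,1]>150)&(W[...,2]>225));m[:,:285]=0;m[:,357:]=0
w=W[m];w=w[w[:,2]>np.nanpercentile(w[:,2],60)];print("captop",np.nanmedian(w,0),m.sum())
E
```

```text
(array([590.65, 118.49]), np.float64(13.0465658684669), array([343, 123], dtype=int32), array([376, 156], dtype=int32), np.uint8(227))
top z [581.74  80.25  83.14] [563.6 123.3  82.3]
[544.84  44.6   80.  ] [675.66  98.51  80.  ] 141.49785125435912 22.396066806664805
[[555.58  50.32]
 [581.65  60.26]
 [607.36  71.11]
 [634.12  80.82]
 [661.09  92.56]] 21.829700209510587
[[489.65 181.92]
 [500.67 154.37]
 [511.01 127.87]
 [520.87 101.89]
 [531.17  76.24]] -68.12996658544417
captop [588.21  45.03 261.49] 3035
```

Call:
{"name": "drive_tool", "arguments": {
  "increments": [
    [0.5,0.24,0,0],
    [0.7,0.35,0,0],
    [0.7,0.35,0,0],
    [0.6,0.2,0,0],
    [0.17,0.1,0,0],
    [0,0,0.5,0],
    [0,0,0.8,0],
    [0,0,0.7,0]
  ]
}}

```text
time: 9.55
tcp_pos: [590.6, 117.9, 189.3]
tool_rot: [-3.141, 0.0, 1.968]
wrist_force: [-0.2, -0.4, 0.1]
opening: 22.6
```

Call:
{"name": "drive_tool", "arguments": {
  "increments": [
    [0,0,0.6,0],
    [0,0,0.3,0],
    [0,0,0,0],
    [0,0,0,0]
  ]
}}

```text
time: 9.95
tcp_pos: [590.9, 118.2, 168.6]
tool_rot: [3.141, 0.0, 1.969]
wrist_force: [-0.4, -0.7, 0.1]
opening: 22.6
```

```bash
python3 - <<'E'
from h import *
s,p,d=wrist();cv2.imwrite("pics/w5.png",cv2.resize(p[150:400,200:450],None,fx=2.3,fy=2.3));np.savez("pics/w5.npz",p=p,d=d,**{k:s[k] for k in ('tcp_pos','tool_rot')});print(s['tcp_pos'],s['tool_rot'],s['wrist_force'])
E
```

```text
[590.87770724 118.16179828 168.5828592 ] [3.14134160e+00 1.53570345e-04 1.96857694e+00] [-0.38106222 -0.68108713  0.12631424]
```

View pics/w5.png

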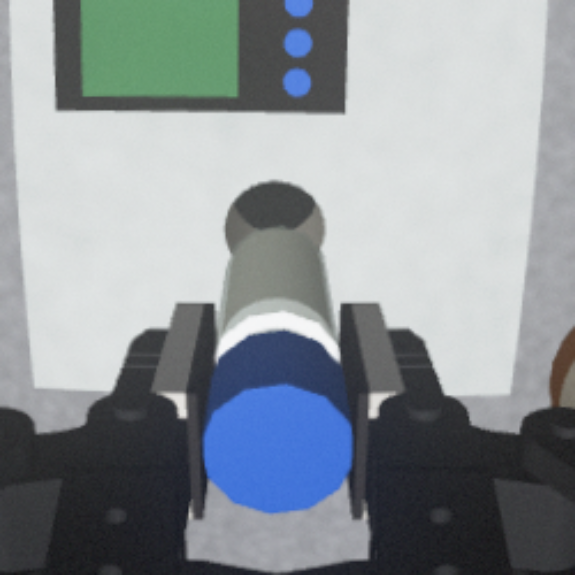

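The well arc is visible behind the foot (crop centre ~ (274,230)), and the foot is nearly in line (crop (276,235)). I'll quantify this.

```bash
cat > wv.py <<'E'
from h import *
from scipy.optimize import least_squares
np.set_printoptions(precision=2,suppress=True)
def an(s):
    p=s['p'];T=s['tcp_pos']
    H=cv2.cvtColor(p,cv2.COLOR_BGR2HSV);g=cv2.cvtColor(p,cv2.COLOR_BGR2GRAY)
    m=((H[...,0]>100)&(H[...,0]<125)&(H[...,1]>120)&(H[...,2]>170)).astype(np.uint8)
    k,l,st,c=cv2.connectedComponentsWithStats(m)
    i=l[345,321];cn=max(cv2.findContours((l==i).astype(np.uint8),cv2.RETR_EXTERNAL,cv2.CHAIN_APPROX_NONE)[0],key=len)[:,0,:]
    cn=cv2.convexHull(cn.astype(np.int32))[:,0]
    q=wplane(cn,T[2]+18.4,s)
    print("cap",circ(q),"tcp",T)
    # well arc: first drop from white going down columns / from sides
    e=[]
    for th in np.radians(np.arange(-165,-14,6)):
        u0,v0=319.5,s['vc']
        rr=np.arange(34,8,-.5);uu=u0+rr*np.cos(th);vv=v0+rr*np.sin(th)
        pr=cv2.remap(g,uu.astype(np.float32)[None],vv.astype(np.float32)[None],cv2.INTER_LINEAR)[0].astype(int)
        j=np.argmax(pr<175)
        if j>0:e.append((uu[j],vv[j]))
    q=wplane(e,80,s)[:,:2]
    f=least_squares(lambda c:np.hypot(*(q-c).T)-13.5,q.mean(0),loss='soft_l1',f_scale=.5);print("well",f.x,"resid",np.abs(f.fun).max(),circ(q),len(q))
E
python3 - <<'E'
from wv import *
s=dict(np.load("pics/w5.npz"));s['vc']=250
an(s)
g=cv2.cvtColor(s['p'],cv2.COLOR_BGR2GRAY)
for v in (256,262,268,275):print(v,g[v,288:352])
E
```

```text
cap (array([592.62, 116.12]), np.float64(11.699541290354684)) tcp [590.88 118.16 168.58]
well [590.86 117.79] resid 0.28708740891732276 (array([590.83, 117.88]), np.float64(13.430316187943298)) 26
256 [225 223 225 225 224 225 225 224 222 219 197 114 105 106 112 121 128 132
 135 134 138 136 135 134 139 136 135 135 137 135 133 133 132 132 131 128
 127 128 125 125 123 121 121 118 119 117 116 117 122 121 122 151 202 225
 224 223 223 223 223 223 223 222 224 224]
262 [224 222 225 224 224 224 224 225 226 224 223 212 172 146 133 133 135 136
 139 137 137 135 136 137 137 137 136 136 137 133 134 133 133 133 131 128
 131 127 127 128 125 124 125 121 118 116 117 114 114 110 118 140 172 207
 223 222 223 223 223 223 223 223 225 223]
268 [224 225 224 224 225 224 225 223 224 219 161 166 143 136 136 134 134 136
 135 138 138 141 138 138 141 136 136 134 134 134 138 135 132 135 132 131
 130 129 127 123 126 121 123 121 119 122 116 115 112 113 112 117 137 166
 200 222 224 221 223 223 224 224 225 225]
275 [223 222 222 222 223 224 224 224 217 168 164 144 134 133 134 138 135 135
 137 135 138 138 136 137 139 138 138 134 136 135 134 130 135 135 133 131
 130 132 128 126 126 124 122 123 119 121 117 114 111 114 112 112 112 130
 165 201 222 222 222 221 224 224 222 224]
```

```bash
python3 - <<'E'
from wv import *
s=dict(np.load("pics/w5.npz"))
g=cv2.cvtColor(s['p'],cv2.COLOR_BGR2GRAY)
for u in (312,316,320,324,328):print(u,g[226:262,u])
o,_,_=wray([320,240],s);y=s['tool_rot'][2];tx=np.array([np.cos(y),np.sin(y)]);ty=np.array([np.sin(y),-np.cos(y)])
for v in (247,248,249,250):
    a=wplane([320,v],102,s)[0][:2]-s['tcp_pos'][:2];b=wplane([320,v],109,s)[0][:2]-s['tcp_pos'][:2];print(v,a@tx,b@tx)
print("cam height",o)
E
```

```text
312 [224 224 224 176 112  72  71  75  72  74  71  73  72  74  73  73  73  73
  76  75  74  74  75  94 124 133 132 132 135 132 139 134 136 137 136 135]
316 [224 224 207 129  71  74  71  74  71  71  73  71  72  73  71  73  71  69
  72  72  75  74  73 111 132 133 133 132 135 136 137 135 133 134 134 135]
320 [223 224 171 106  74  72  73  71  71  71  74  76  73  72  72  71  72  68
  72  75  74  72  89 119 127 133 134 133 130 133 132 134 132 132 131 130]
324 [222 222 224 151  84  72  70  67  76  72  71  75  71  71  73  70  74  74
  73  71  72  71  82 102 126 129 128 128 130 132 127 128 129 131 128 129]
328 [223 222 222 224 174 100  72  72  71  73  75  71  69  71  75  74  72  73
  71  75  73  69  73 112 126 125 124 123 127 124 123 124 125 123 124 124]
247 8.032058079908701 10.176781298871648
248 7.450485304346415 9.615828731013876
249 6.867943596784467 9.053941585548468
250 6.284422077395498 8.491109368402412
cam height [565.14 181.67 299.43]
```

```bash
python3 - <<'E'
import numpy as np,cv2
p=np.load("pics/w5.npz")['p']
cv2.imwrite("pics/w5b.png",cv2.resize(p[220:290,280:360],None,fx=8,fy=8,interpolation=cv2.INTER_CUBIC))
E
```

```text
(no output)
```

View pics/w5b.png

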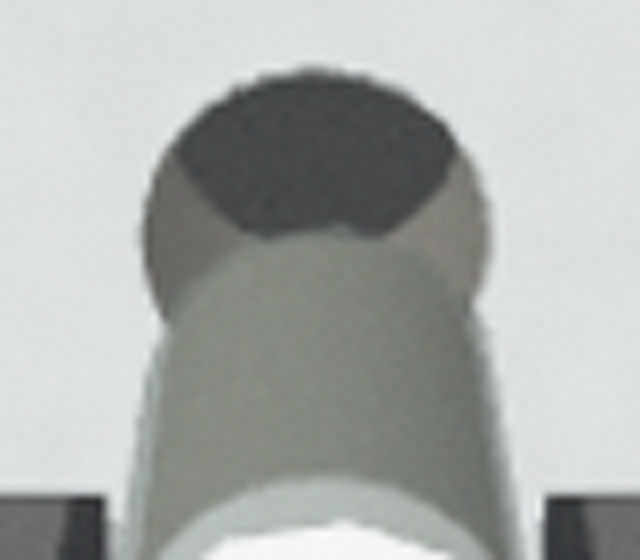

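Call:
{"name": "drive_tool", "arguments": {
  "increments": [
    [0.03,0,0.3,0],
    [0,0,0.3,0],
    [0,0,0.1,0],
    [0,0,0,0],
    [0,0,0,0]
  ]
}}

```text
time: 10.5
tcp_pos: [590.5, 119.2, 150.8]
tool_rot: [-3.141, -0.0, 1.969]
wrist_force: [0.5, -0.1, -1.5]
opening: 22.5
```

```bash
python3 - <<'E'
from h import *
s,p,d=wrist();cv2.imwrite("pics/w6.png",cv2.resize(p[230:320,270:370],None,fx=6,fy=6));np.savez("pics/w6.npz",p=p,d=d,**{k:s[k] for k in ('tcp_pos','tool_rot')});print(s['tcp_pos'],s['tool_rot'],s['wrist_force'])
E
```

```text
[590.45968491 119.21923697 150.75896129] [-3.14145894e+00 -2.41449903e-05  1.96913223e+00] [ 0.48654377 -0.09086455 -1.5204544 ]
```

View pics/w6.png

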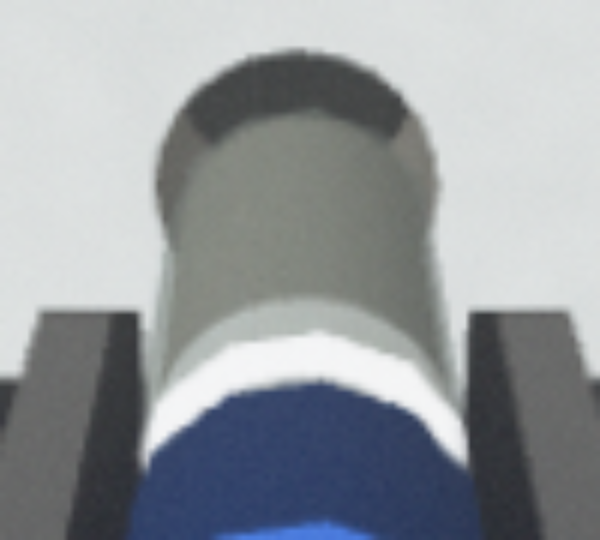

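```bash
python3 - <<'E'
from wv import *
s=dict(np.load("pics/w6.npz"))
y=s['tool_rot'][2];tx=np.array([np.cos(y),np.sin(y)]);T=s['tcp_pos'][:2]
print("foot axis",[(wplane([319.5,v],84.3,s)[0][:2]-T)@tx-8 for v in (248,249)],"well",[(wplane([319.5,v],80,s)[0][:2]-T)@tx-13.5 for v in (237.5,238.3,239)])
s['vc']=262;an(s)
E
```

```text
foot axis [np.float64(-0.4998054785431991), np.float64(-1.0819562043718927)] well [np.float64(-1.1409303168281983), np.float64(-1.6088572839253246), np.float64(-2.0187574524862466)]
cap (array([592.17, 117.18]), np.float64(11.686741458463006)) tcp [590.46 119.22 150.76]
well [590.9  117.82] resid 0.2721791218631662 (array([590.84, 117.98]), np.float64(13.363918663199625)) 26
```

Call:
{"name": "drive_tool", "arguments": {
  "increments": [
    [-0.02,0,0,0],
    [0,0,0.1,0],
    [0,0,0.1,0],
    [0,0,0.1,0],
    [0,0,0.1,0],
    [0,0,0.1,0],
    [0,0,0,0]
  ]
}}

```text
time: 11.25
tcp_pos: [590.4, 118.7, 137.7]
tool_rot: [-3.141, -0.0, 1.969]
wrist_force: [-0.2, 0.4, -0.0]
opening: 22.3
```

Foot is at about 71 mm, inside the well, with no contact force. I'll continue.

Call:
{"name": "drive_tool", "arguments": {
  "increments": [
    [0,0,0.15,0],
    [0,0,0.15,0],
    [0,0,0.15,0],
    [0,0,0.15,0],
    [0,0,0.15,0],
    [0,0,0.15,0],
    [0,0,0,0],
    [0,0,0,0]
  ]
}}

```text
time: 12.05
tcp_pos: [590.6, 118.7, 115.7]
tool_rot: [-3.141, -0.0, 1.969]
wrist_force: [0.3, 0.3, -0.7]
opening: 22.4
```

Call:
{"name": "drive_tool", "arguments": {
  "increments": [
    [0,0,0.1,0],
    [0,0,0.1,0],
    [0,0,0.06,0],
    [0,0,0.04,0],
    [0,0,0,0],
    [0,0,0,0]
  ]
}}

```text
time: 12.65
tcp_pos: [590.7, 118.7, 108.3]
tool_rot: [-3.142, -0.0, 1.969]
wrist_force: [-0.0, 0.4, -0.6]
opening: 22.7
```

Call:
{"name": "drive_tool", "arguments": {
  "increments": [
    [0,0,0.04,0],
    [0,0,0,0],
    [0,0,0,0]
  ]
}}

```text
time: 12.95
tcp_pos: [590.7, 118.7, 107.3]
tool_rot: [3.142, 0.0, 1.969]
wrist_force: [-0.0, 0.4, 0.1]
opening: 22.6
```

Call:
{"name": "drive_tool", "arguments": {
  "increments": [
    [0,0,0.03,0],
    [0,0,0,0],
    [0,0,0,0]
  ]
}}

```text
time: 13.25
tcp_pos: [590.7, 118.7, 106.6]
tool_rot: [3.141, 0.0, 1.969]
wrist_force: [0.7, -0.1, 0.5]
opening: 22.7
```

Call:
{"name": "drive_tool", "arguments": {
  "increments": [
    [0,0,0.03,0],
    [0,0,0,0],
    [0,0,0,0]
  ]
}}

```text
time: 13.55
tcp_pos: [590.8, 118.7, 106.6]
tool_rot: [3.141, 0.0, 1.969]
wrist_force: [-1.1, -0.5, 5.6]
opening: 22.5
```

Call:
{"name": "drive_tool", "arguments": {
  "increments": [
    [0,0,0.03,0],
    [0,0,0,0],
    [0,0,0,0]
  ]
}}

```text
time: 13.85
tcp_pos: [590.9, 118.8, 106.6]
tool_rot: [3.14, 0.0, 1.969]
wrist_force: [-3.4, -0.7, 9.7]
opening: 22.5
```

Floor contact came at TCP 106.6, exactly as expected. I'll unload, then release.

Call:
{"name": "drive_tool", "arguments": {
  "increments": [
    [0,0,-0.06,0],
    [0,0,0,0]
  ]
}}

```text
time: 14.05
tcp_pos: [590.7, 118.7, 106.6]
tool_rot: [3.141, 0.0, 1.969]
wrist_force: [-0.7, 0.6, 5.3]
opening: 22.4
```

Call:
{"name": "drive_tool", "arguments": {
  "increments": [
    [0,0,0,0],
    [0,0,0,0],
    [0,0,0,0],
    [0,0,0,0],
    [0,0,0,0],
    [0,0,0,0]
  ],
  "gripper": 0.7
}}

```text
time: 14.65
tcp_pos: [590.7, 118.7, 106.5]
tool_rot: [-3.142, -0.0, 1.969]
wrist_force: [-0.3, 0.0, 0.4]
opening: 60.0
```

Call:
{"name": "drive_tool", "arguments": {
  "increments": [
    [0,0,-0.2,0],
    [0,0,-0.4,0],
    [0,0,-0.8,0],
    [0,0,-0.8,0],
    [0,0,-0.8,0],
    [0,0,-0.8,0],
    [0,0,-0.4,0],
    [0,0,0,0]
  ]
}}

```text
time: 15.45
tcp_pos: [591.5, 118.9, 213.7]
tool_rot: [3.138, 0.001, 1.969]
wrist_force: [-0.2, 0.3, -0.6]
opening: 59.5
```

Call:
{"name": "drive_tool", "arguments": {
  "increments": [
    [0,0,-0.7,0],
    [0,0,0,0],
    [0,0,0,0]
  ]
}}

```text
time: 15.75
tcp_pos: [590.6, 118.7, 228.3]
tool_rot: [-3.141, -0.0, 1.969]
wrist_force: [-0.7, 1.0, -0.3]
opening: 60.0
```

```bash
python3 - <<'E'
from h import *
s,p,d=wrist();cv2.imwrite("pics/w7.png",p);np.savez("pics/w7.npz",p=p,d=d,**{k:s[k] for k in ('tcp_pos','tool_rot')});print(s['tcp_pos'],s['tool_rot'],s['wrist_force'])
E
```

```text
[590.6485443  118.71831787 228.26872078] [-3.14120506e+00 -6.27333552e-05  1.96909519e+00] [-0.66950841  0.97643998 -0.2585011 ]
```

View pics/w7.png

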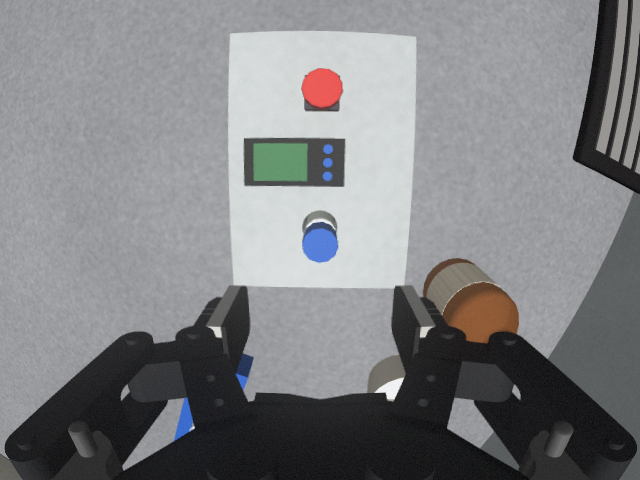

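The vial stands in the well (cap 320,243). The knob (322,88) is resting on the collar.

```bash
cat >> h.py <<'E'
def knob(s,ztop):
    p=s['p'];H=cv2.cvtColor(p,cv2.COLOR_BGR2HSV)
    m=(((H[...,0]<6)|(H[...,0]>174))&(H[...,1]>120)&(H[...,2]>205)).astype(np.uint8)
    k,l,st,c=cv2.connectedComponentsWithStats(m);i=1+np.argmax(st[1:,4])
    cn=cv2.convexHull(max(cv2.findContours((l==i).astype(np.uint8),cv2.RETR_EXTERNAL,cv2.CHAIN_APPROX_NONE)[0],key=len))[:,0]
    return circ(wplane(cn,ztop,s)),c[i],np.nanmedian(wcloud(s['d'],s)[l==i],0)
E
python3 - <<'E'
from h import *
np.set_printoptions(precision=2,suppress=True)
s=np.load("pics/w7.npz");W=wcloud(s['d'],s)
print(knob(s,124),"cap",W[243,320],"phot",W[220,260],W[110,260])
H=cv2.cvtColor(s['p'],cv2.COLOR_BGR2HSV);print(H[88,322],H[105,322])
print("expected from well:",np.array([590.9,117.9])+100*np.array([-np.sin(np.radians(21.85)),np.cos(np.radians(21.85))]))
print(wplane([320,243],125,s))
E
```

```text
((array([553.2 , 211.46]), np.float64(12.20140989992328)), array([321.7,  87.2]), array([553.32, 211.14, 126.19])) cap [590.79 119.43 128.53] phot [546.24 105.98  82.67] [515.5  183.83  82.26]
[  0 158 236] [  0 162 233]
expected from well: [553.68 210.72]
[[591.19 118.47 125.  ]]
```

Call:
{"name": "drive_tool", "arguments": {
  "increments": [
    [0.5,0,0,0],
    [0.8,0.02,0,0],
    [0.8,0.02,0,0],
    [0.8,0.02,0,0],
    [0.7,0,0,0],
    [0.38,0,0,0],
    [0,0,0,0],
    [0,0,0,0]
  ]
}}

```text
time: 16.6
tcp_pos: [553.5, 211.0, 228.9]
tool_rot: [-3.141, 0.0, 1.969]
wrist_force: [-0.8, 0.3, -0.1]
opening: 60.0
```

Call:
{"name": "drive_tool", "arguments": {
  "increments": [
    [0,0,0.5,0],
    [0,0,0.8,0],
    [0,0,0.6,0],
    [0,0,0.3,0],
    [0,0,0,0],
    [0,0,0,0]
  ]
}}

```text
time: 17.2
tcp_pos: [553.7, 210.7, 174.2]
tool_rot: [3.141, 0.0, 1.969]
wrist_force: [-0.3, -0.1, 0.5]
opening: 59.7
```

```bash
python3 - <<'E'
from h import *
s,p,d=wrist();cv2.imwrite("pics/w8.png",p);np.savez("pics/w8.npz",p=p,d=d,**{k:s[k] for k in ('tcp_pos','tool_rot')});print(s['tcp_pos'],s['tool_rot'],s['wrist_force'])
s=np.load("pics/w8.npz");print(knob(s,124))
E
```

```text
[553.66898712 210.71425381 174.23096248] [3.14145271e+00 5.71273567e-05 1.96856807e+00] [-0.25680697 -0.094417    0.48055352]
((array([553.67171261, 210.74685131]), np.float64(12.296973125455773)), array([318.90368098, 270.38466258]), array([553.22186645, 211.88814138, 126.21143759]))
```

View pics/w8.png

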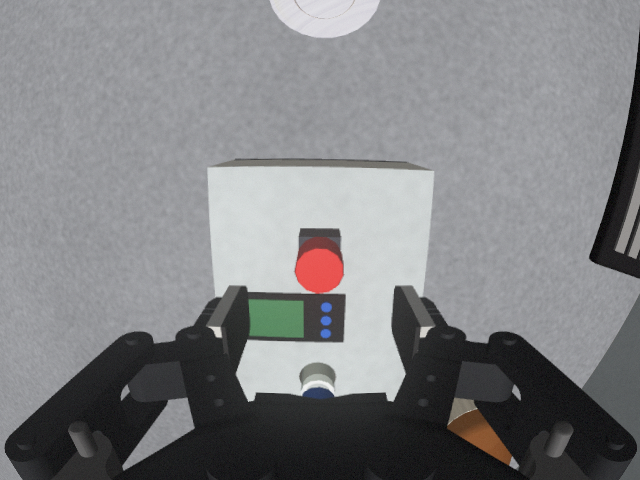

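Call:
{"name": "drive_tool", "arguments": {
  "increments": [
    [0,0,0.4,0],
    [0,0,0.7,0],
    [0,0,0.6,0],
    [0,0,0.4,0],
    [0,0,0.2,0],
    [0,0,0.03,0],
    [0,0,0,0],
    [0,0,0,0]
  ]
}}

```text
time: 18.05
tcp_pos: [553.9, 211.2, 116.6]
tool_rot: [3.14, 0.0, 1.969]
wrist_force: [0.4, -0.7, 0.3]
opening: 59.5
```

```bash
python3 - <<'E'
from h import *
s,p,d=wrist();cv2.imwrite("pics/w9.png",p);np.savez("pics/w9.npz",p=p,d=d,**{k:s[k] for k in ('tcp_pos','tool_rot')});print(s['tcp_pos'],s['tool_rot'],s['wrist_force'])
s=np.load("pics/w9.npz");print(knob(s,124))
E
```

```text
[553.89730455 211.1999512  116.57738562] [3.14031195e+00 3.61113023e-05 1.96914253e+00] [ 0.40155436 -0.6523401   0.26640401]
((array([553.79687648, 210.54062396]), np.float64(12.294211897611262)), array([317.31427581, 324.99410949]), array([553.12407069, 212.05942741, 126.25151624]))
```

View pics/w9.png

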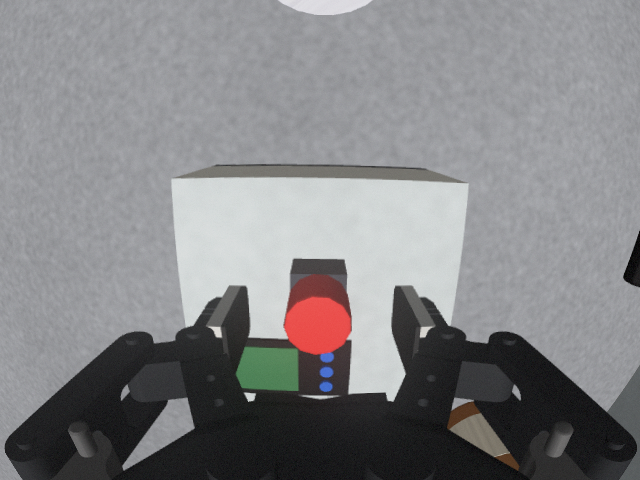

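The knob (318,315) sits between the pads (gap centre 320). Closing.

Call:
{"name": "drive_tool", "arguments": {
  "increments": [
    [0,0,0,0],
    [0,0,0,0],
    [0,0,0,0],
    [0,0,0,0],
    [0,0,0,0],
    [0,0,0,0],
    [0,0,0,0],
    [0,0,0,0]
  ],
  "gripper": 0
}}

```text
time: 18.9
tcp_pos: [553.7, 211.1, 116.3]
tool_rot: [3.141, 0.0, 1.969]
wrist_force: [-1.0, -0.6, 4.6]
opening: 24.1
```

```bash
python3 - <<'E'
from h import *
s,p,d=wrist();cv2.imwrite("pics/w10.png",p);print(s['tcp_pos'],s['tool_rot'],s['wrist_force'],s['moment'],s['opening'])
E
```

```text
[553.69302707 211.11726747 116.3347685 ] [3.14072064e+00 3.04146632e-05 1.96912555e+00] [-1.00292361 -0.59654595  4.61405869] [-0.03506021  0.14283541 -0.02273424] 24.115633420768138
```

View pics/w10.png

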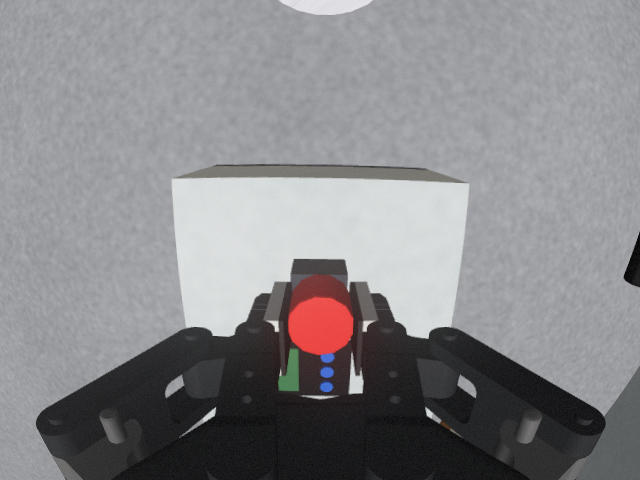

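Call:
{"name": "drive_tool", "arguments": {
  "increments": [
    [0,0,-0.06,0],
    [0,0,-0.1,0],
    [0,0,-0.1,0],
    [0,0,-0.1,0],
    [0,0,-0.1,0],
    [0,0,0,0],
    [0,0,0,0]
  ]
}}

```text
time: 19.65
tcp_pos: [553.5, 211.0, 127.3]
tool_rot: [3.141, -0.0, 1.969]
wrist_force: [0.6, -0.2, -0.8]
opening: 23.5
```

Lateral force is below 1 N, so it's sliding freely. I'll continue up to about 39 mm of lift (TCP ≈ 155.3).

Call:
{"name": "drive_tool", "arguments": {
  "increments": [
    [0,0,-0.12,0],
    [0,0,-0.15,0],
    [0,0,-0.15,0],
    [0,0,-0.15,0],
    [0,0,-0.15,0],
    [0,0,-0.15,0],
    [0,0,-0.12,0],
    [0,0,0,0]
  ]
}}

```text
time: 20.45
tcp_pos: [553.7, 211.1, 152.6]
tool_rot: [3.141, 0.0, 1.969]
wrist_force: [-0.9, 0.4, -1.1]
opening: 23.9
```

Call:
{"name": "drive_tool", "arguments": {
  "increments": [
    [0,0,-0.08,0],
    [0,0,-0.04,0],
    [0,0,0,0],
    [0,0,0,0],
    [0,0,0,0]
  ]
}}

```text
time: 20.95
tcp_pos: [553.4, 211.0, 154.9]
tool_rot: [-3.141, -0.0, 1.969]
wrist_force: [-0.5, -0.2, -0.9]
opening: 24.0
```

```bash
python3 - <<'E'
from h import *
s,p,d=wrist();cv2.imwrite("pics/w11.png",p);print(s['tcp_pos'],s['tool_rot'],s['wrist_force'],s['moment'],s['opening'])
p2,d2=read_camera("scene");cv2.imwrite("pics/s11.png",cv2.resize(p2[100:260,230:450],None,fx=3.5,fy=3.5))
p3,d3=read_camera("top");cv2.imwrite("pics/t11.png",p3)
E
```

```text
[553.40959986 211.00722528 154.91810209] [-3.14140194e+00 -2.03436179e-05  1.96912452e+00] [-0.46513693 -0.19613611 -0.88488986] [-0.04375278 -0.02642464  0.03619407] 23.955564727361278
```

View pics/w11.png

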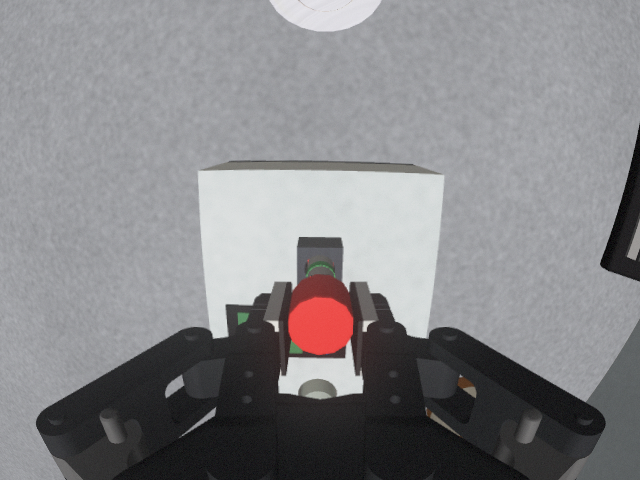

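View pics/s11.png

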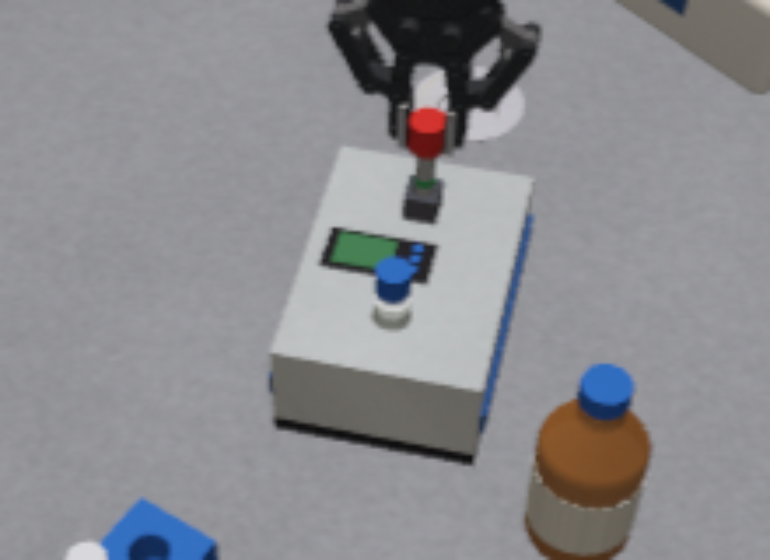

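View pics/t11.png

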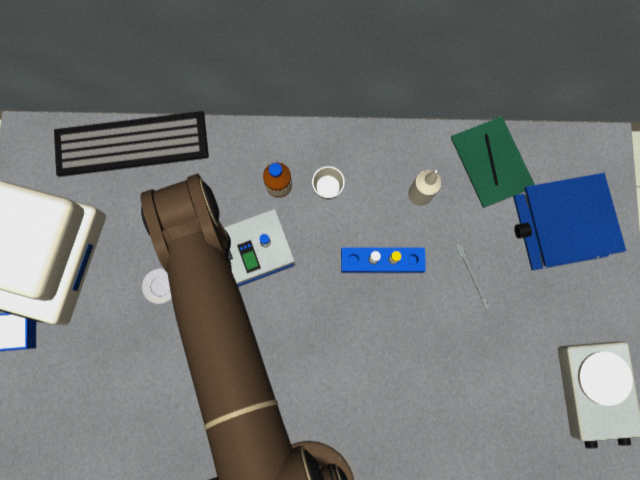

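```bash
python3 - <<'E'
import cv2
p=cv2.imread("pics/w11.png");cv2.imwrite("pics/w11z.png",cv2.resize(p[230:290,285:355],None,fx=9,fy=9,interpolation=cv2.INTER_CUBIC))
E
```

```text
(no output)
```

View pics/w11z.png

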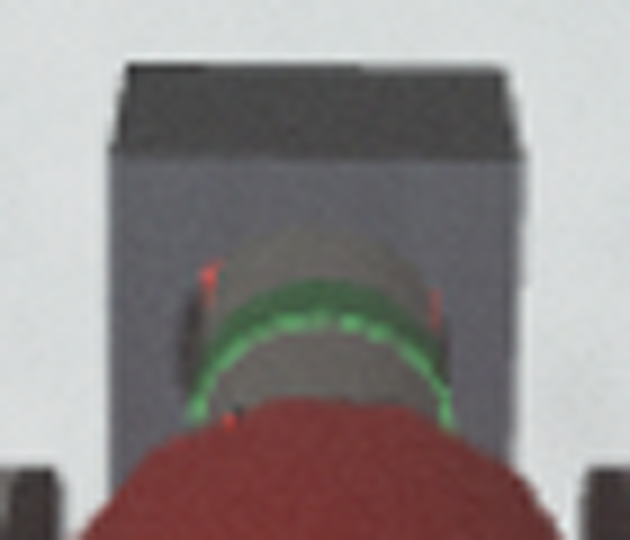

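The green ring is fully clear, with about 5 px of bare shank below it. That agrees with roughly 7.6 mm at this viewing angle. The red slivers are seen only down inside the bore gap. Lift is 38.6 mm and wrist forces are below 1 N, so I'll hand in.

```bash
python3 - <<'E'
from h import *
s=r.read_state();print(s['time'],s['tcp_pos'],s['wrist_force'],s['opening'])
print(job.hand_in())
E
```

```text
21.1 [553.42753493 211.00660164 154.9624764 ] [-0.40706758  0.67990638 -1.0451696 ] 23.91993206811471
the job is handed in; nothing more can be done
None
```

I moved the blue-capped vial from the rack to the photometer well. It touched the floor at the expected height (TCP 106.6 mm, about 10 N at most), and I released it with the shutter still closed. I then gripped the red knob and pulled the rod straight up 38.6 mm, and handed in at 21.1 s still holding it.

**Last checks:**
- **Green ring:** it is wholly clear of the collar by about 7.6 mm, which the wrist picture agrees with.
- **Red ring:** by the lift it lies about 8 mm below the collar top. The wrist camera saw a few red specks at the shank's sides, which I take to be the ring seen down the bore gap, and one beside the knob that I did not explain.
- **Forces and grip:** the lateral wrist force was under 1 N at each reading during the lift, and the grip opening was steady at about 24 mm. It read 1.5–2 mm below the true size of both the vial and the knob.
- **Vial and bystanders:** the vial stands in the well, and the white and yellow vials and the bystanders look unmoved in the top view. The arm covers part of that view.

**Disagreement:** wrist depth read 2–3 mm high throughout, and the scene camera was 4–7 mm off the top camera in x. I relied on wrist rays onto known heights and on contact instead.

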